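# Present a sensor chip to the inspection camera

## Robot

A 6-joint arm with a two-finger parallel gripper is mounted at the origin on a cart in front of the work surface, level with it; the furniture and walls round the work are solid. World frame = base frame: x ahead of the robot, y to its left, z up, the work surface at z = 0. Lengths are in mm, angles in rad, forces in N, time in s.
With the tool pointing down it reaches from about 350 to 875 mm from the base axis. Payload 4.2 kg.
Tool frame: the origin (TCP) lies on the centre line of the jaws, within the pads' length; the fingertips stand 8 mm ahead of it and the grasp point (between the pads) lies 11 mm behind it; z points along the fingers, y is the direction in which the jaws open and shut (so a half turn about z gives the same grasp; the last joint's range is limited). The gripper opens to 87 mm and grips with 3 to 60 N. Pads are 19 mm wide; open, the fingers measure 117 mm over their backs; the gripper's body (75 mm by 190 mm) begins 51 mm behind the grasp point.
Start: joints at [1.397, 0.385, 0.008, 0, -1.194, -0.259], TCP at [262.1, 567.365, 230.55] pointing down, gripper open.
Joint ranges: [-3.14, 3.14], [-1.21, 2.06], [-1.07, 1.41], [-3.16, 2.05], [-2.99, -0.16], [-3.1, 3.1]. Speed limits (rad/s): [2.79, 2.79, 3.14, 3.14, 3.14, 3.14].

## Interface

Orientations are given as a 3x3 rotation matrix whose columns are the frame's x, y, z axes.
In Python, from plant import r, eyes gives the robot as it stands.
- The arm moves only by the tool arm_command, never from a script. Its argument "plan" is a list of rows, each a list of 3 entries, a list of its own where there are three numbers: the shift along the tool's x, y, z in m, then the turn, a rotation vector about the tool's x, y, z in rad, then the closure, from 0 (fully open) to 1 (shut). In form: [[[tx, ty, tz], [wx, wy, wz], hand], ...]. A call has 1 to 10 rows; each row is the pose to reach, as a shift and turn from the pose measured when the call began, along the tool's axes at that moment; what a row does not reach only later rows make up. A row lasts 1/10 s, in which the tool goes at most 50 mm and 8.59 degrees, less where a joint would pass 70% of its speed; a pose out of reach is approached as far as the arm can. A call with a gripper value outside its range is refused whole. The fingers move at their own pace and stop on an object; "grip_force" is the grip in N (left out, the last holds). Time passes only in rows, so rows that repeat a pose let the fingers close. It gives the time, the measured TCP pose, the force and the opening at its end, in the units of the state.
- r.get_state(): the state, without advancing time (a new reading comes with each control period).
- eyes.grab_frame(name): name is "side" or "top"; returns a dict with "color" (400x640x3 uint8, blue, green, red), "mtx" (3x3 intrinsics, pixels), "R" (3x3) and "t" (3): a world point X has camera coordinates R X + t. Camera axes: x right, y down, z forward; pixel columns grow to the right and rows downward; lengths in mm; the calibration is good to about 2 mm. A picture is of the moment at which its call begins. There is no depth.
- r.hand_in(): hands the job in, once; it reports no verdict.
The state is a dict: "t": time; "joints": joint angles; "joint_vel": joint speeds; "joint_efforts": joint torques, N m; "position": TCP position; "tcp_rot": TCP orientation; "force": force on the tool from outside, world axes, zero at the start; "moment": the same for the moment, N m; "grip_width": finger opening in mm.
Only numpy, scipy, OpenCV 4.12 (cv2) and the standard library are available. Lean on these libraries where they do the work, as an engineer would, in place of code of your own. Each camera call takes 0.05 s, during which the arm holds its last target.

## Task

Wake the inspection camera by pressing the push button on its base fully down and letting it come up again. Then take the sensor chip (the tallest of the three pieces in the slotted holder) and hold it in the air in front of the lens, 120 mm away and centred on the line of sight, still the same end up and leaned back so that its gold-window face looks squarely into the lens. Finish while holding it there, still, without touching the camera; the two short blanks stay in the holder and everything else on the bench stays where it is.

Things in the scene. Friction and masses are not known exactly. Their poses are not given: they have to be found in the camera images.
- chip: Sensor chip: white slab 18 x 38 x 8 mm, 11 to 18 g, gold window on one broad face. Stands on end, loosely, 12 mm deep in one slot of the holder, top 56 mm above the bench. Origin: centre of its plain back face. x: across the 18 mm width (grip here; the next piece begins 67 mm from its middle), y: along the 38 mm length (up in the holder), z: out of the window face (to the holder's front, -x).
- window (a point): Centre of the chip's window face, 8 mm along the chip's z from its origin; same axes as the chip.
- holder: The fixed white slotted holder, 46 x 196 x 30 mm, long along its y, with three slots in a row 76 mm apart. Origin: centre of its underside, on the bench. Its front, -x, faces the robot roughly.
- blank_a: A plain white blank without window, 8 x 18 x 28 mm, shorter than the chip, upright in one of the slots; top 46 mm above the bench. Origin: lower edge of its back face, middle. Leave it alone.
- blank_b: The second plain blank, same as the first.
- stand: Fixed inspection stand: grey base plate 210 x 140 x 18 mm (from 125 mm in front of the origin to 85 mm behind it); 62 mm behind the origin a steel column, 280 mm high, carries the camera head. Origin: on the bench under the lens. Its -x is the front, the way the camera looks; z is up.
- camera_head: Camera head, fixed to the column: lens barrel 38 to 44 mm thick, behind it a white box 54 mm square, 96 mm long in all. Origin: centre of the lens front, 221 mm above the bench. Its -x is the line of sight, forwards and 25 degrees down; y is level; z points up, leaning 25 degrees to the front. Do not touch it.
- focus (a point): The point where the chip's window has to be: 120 mm in front of the lens on the line of sight, 170 mm above the bench; same axes as the camera head. The chip is presented rightly when the chip's z lies along this x (back towards the lens), its y along this z and its x along this y.
- start_button (a joint): The stand's push button, m: 0 is up, 0.006 fully down; a spring brings it up again; fully down takes 5 N.
- start_button_top (a point): Centre of the top of the round button, 26 mm across, on the base 85 mm in front of the stand's origin; it is pressed straight down. The space above is free but for the lens 85 mm behind it and about 180 mm higher.
- timer: Lab timer, 62 x 68 x 20 mm, lying loose at the right. A bystander; origin under its centre.
- petri: Petri dish, 60 mm across, 16 mm high, loose. A bystander; origin under its centre.
- beaker: Glass beaker, 46 mm across, 60 mm high, loose, at the right. A bystander; origin under its centre.
- regen: Small white screw-cap bottle, 48 mm across, 98 mm high, loose, at the right. A bystander; origin under its centre.

How it is judged:
By the outcome, as a careful person would: the job done as asked, in the order asked, and still so for the second after the job is handed in, while the arm keeps its last pose, push and grip.
It also fails if it takes over 61 s, if anything falls off the work surface, if the arm or the gripper's body presses on something with over 40 N, if the wrist force passes 120 N, or if a joint passes its speed limit or range.

## Working session

There is one attempt and no reset: what is moved stays moved. The work goes in short steps, Python scripts to look and compute and a tool call to move; the robot and the scene stay as the last step left them, time stands still between calls to the robot, and variables do not carry over. Pictures are saved under pics/ and viewed, and the job is handed in when it is done.

Besides the shell and the picture viewer there is one more tool, called after "Emit:" as name([rows], argument=value, ...), one row to a line, values as JSON. arm_command: Moves the arm, as the interface text tells. Its arguments: {"type":"object","properties":{"plan":{"type":"array","items":{"type":"array"}},"grip_force":{"type":"number"}},"required":["plan"]}

```bash
mkdir -p pics; ls; cat > h.py <<'E'
from plant import r, eyes
import numpy as np, cv2
E
python3 - <<'E'
from h import *
s=r.get_state(); print(s)
for n in("side","top"):
    f=eyes.grab_frame(n); cv2.imwrite(f"pics/{n}0.png",f["color"]); np.savez(f"cal_{n}.npz",mtx=f["mtx"],R=f["R"],t=f["t"]); print(n,f["mtx"],f["R"],f["t"],-f["R"].T@f["t"])
E
```

```text
pics
{'t': 0.0, 'joints': array([ 1.39655778e+00,  3.85525389e-01,  6.63525779e-03, -5.17553304e-04,
       -1.19398915e+00, -2.58575849e-01]), 'joint_vel': array([-0.00117185, -0.00055141, -0.00240879,  0.00021741,  0.00047286,
        0.00092406]), 'joint_efforts': array([ 1.67239104e-03, -3.90658557e+01,  1.87401509e+01,  4.21990022e+00,
        1.08613889e-02, -1.86328384e-04]), 'position': array([261.88845942, 566.84240934, 229.4793322 ]), 'tcp_rot': array([[ 9.07708840e-01, -4.19599767e-01, -8.35045839e-04],
       [-4.19600593e-01, -9.07706709e-01, -1.96793826e-03],
       [ 6.77697263e-05,  2.13670069e-03, -9.99997715e-01]]), 'force': array([-0.46878504, -0.25760688, -0.2146172 ]), 'moment': array([-0.02507231, -0.02854131,  0.02414922]), 'grip_width': 86.7149906083736}
side [[371.36847814   0.         324.48008391]
 [  0.         371.36847814 197.63292211]
 [  0.           0.           1.        ]] [[ 0.99978814  0.02044257  0.00240343]
 [ 0.01464429 -0.62439171 -0.78097409]
 [-0.01446443  0.78084383 -0.62455879]] [-469.55872064  139.90883125 1447.95381118] [  488.35420592 -1033.66890576  1014.72600998]
top [[412.32281962   0.         317.83973188]
 [  0.         412.32281962 197.14639455]
 [  0.           0.           1.        ]] [[-0.02240345 -0.99970093  0.00980451]
 [-0.98188271  0.02015627 -0.18841461]
 [ 0.18816064 -0.01384802 -0.98204063]] [  65.98672854  460.47540561 1509.17577449] [ 169.64369055   77.58462312 1568.1852602 ]
```

View pics/side0.png

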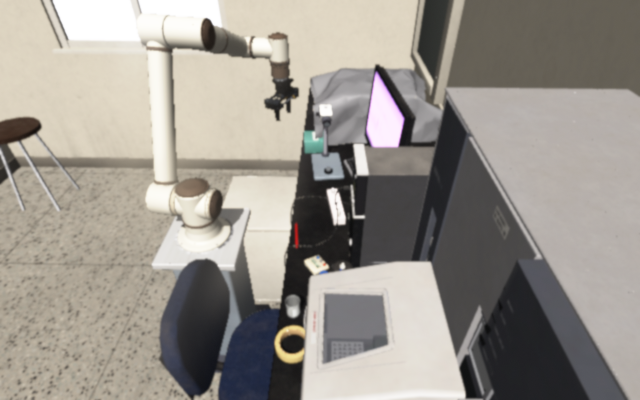

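View pics/top0.png

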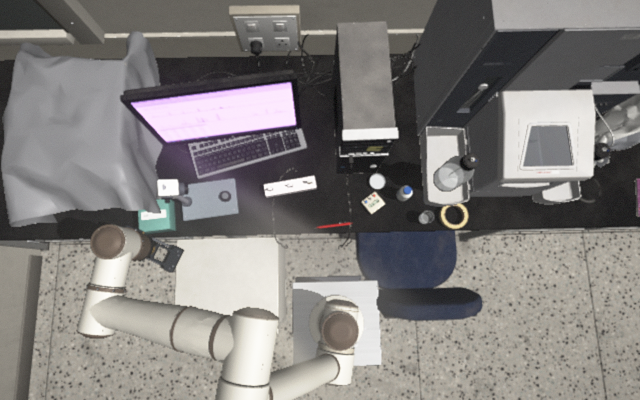

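Side: stand around (327,150), holder at (336,206). Top: stand plate (210,198) with the button at (225,196), and holder at (290,186) with three pieces. I'll enlarge these areas.

```bash
python3 - <<'E'
import cv2
a=cv2.imread('pics/top0.png');b=cv2.imread('pics/side0.png')
cv2.imwrite('pics/t0a.png',cv2.resize(a[165:235,130:250],None,fx=6.5,fy=6.5,interpolation=cv2.INTER_CUBIC))
cv2.imwrite('pics/t0b.png',cv2.resize(a[165:210,255:325],None,fx=11,fy=11,interpolation=cv2.INTER_CUBIC))
cv2.imwrite('pics/s0.png',cv2.resize(b[90:240,290:370],None,fx=4,fy=4,interpolation=cv2.INTER_CUBIC))
E
```

```text
(no output)
```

View pics/t0a.png

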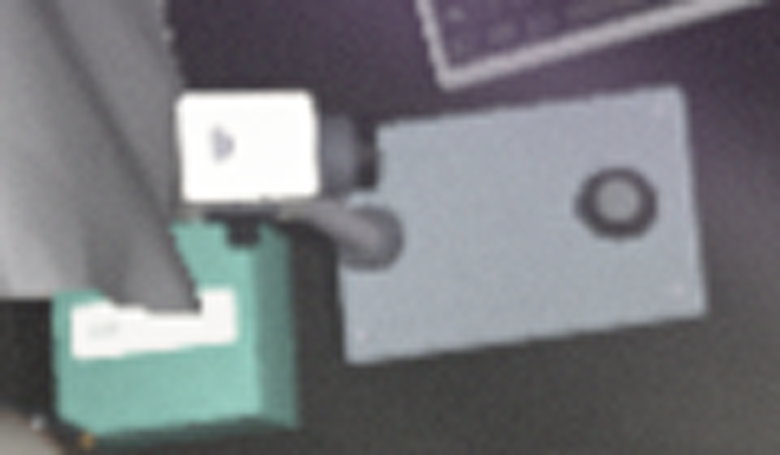

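View pics/t0b.png

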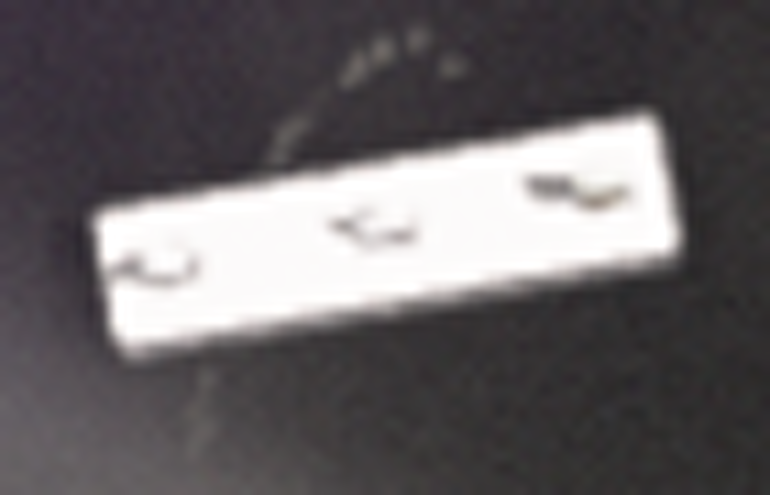

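View pics/s0.png

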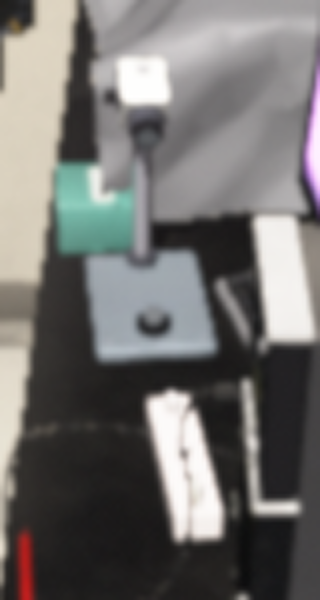

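Top: button at about (225,196), plate corners roughly (188,184), (235,178), (238,213) and (184,220), and holder corners (264,184), (315,175), (317,188) and (266,197). The piece with the gold tint, the chip, is at (309,182), the right-hand slot. Next I'll measure with masks.

```bash
cat >> h.py <<'E'
def cal(n):
    d=np.load(f"cal_{n}.npz"); return d["mtx"],d["R"],d["t"]
def plane(n,uv,z):
    K,R,t=cal(n); C=-R.T@t
    uv=np.atleast_2d(np.array(uv,float)); d=(R.T@np.linalg.inv(K)@np.c_[uv,np.ones(len(uv))].T).T
    return C+d*((z-C[2])/d[:,2])[:,None]
def proj(n,X):
    K,R,t=cal(n); c=np.atleast_2d(X)@R.T+t; p=c@K.T; return p[:,:2]/p[:,2:]
def tri(a,b):
    # a pixel in side, b in top
    A=[];B=[]
    for n,p in(("side",a),("top",b)):
        K,R,t=cal(n); d=R.T@np.linalg.inv(K)@np.r_[p,1]; d/=np.linalg.norm(d); P=np.eye(3)-np.outer(d,d); A.append(P);B.append(P@(-R.T@t))
    x=np.linalg.lstsq(np.vstack(A),np.hstack(B),rcond=None)[0]; return x
E
python3 - <<'E'
from h import *
for n,hb,pb in (("top",(255,165,325,210),(180,170,250,232)),("side",(322,180,352,232),(305,140,352,185))):
    im=cv2.imread(f"pics/{n}0.png")
    def comp(box,fn,S=8):
        x0,y0,x1,y1=box; c=cv2.resize(im[y0:y1,x0:x1],None,fx=S,fy=S,interpolation=cv2.INTER_CUBIC)
        m=fn(c).astype(np.uint8)*255
        cs,_=cv2.findContours(m,cv2.RETR_EXTERNAL,cv2.CHAIN_APPROX_NONE)
        k=max(cs,key=cv2.contourArea)[:,0,:]
        return (k+0.5)/S-0.5+[x0,y0], c,m
    k,c,m=comp(hb,lambda c:c.min(2)>135); cv2.imwrite(f"pics/mh_{n}.png",m)
    w=plane(n,k,30)[:,:2].astype(np.float32); rc=cv2.minAreaRect(w); print(n,"holder",rc, cv2.boxPoints(rc).round(1).tolist())
    k,c,m=comp(pb,lambda c:(c.max(2)>105)&(c.max(2)<210)&(c[...,0].astype(int)-c[...,2]>8)); cv2.imwrite(f"pics/mp_{n}.png",m)
    w=plane(n,k,18)[:,:2].astype(np.float32); rc=cv2.minAreaRect(w); print(n,"plate",rc, cv2.boxPoints(rc).round(1).tolist())
E
```

```text
top holder ((510.5335998535156, 162.1084442138672), (54.05887985229492, 200.45628356933594), 9.063885688781738) [[468.1000061035156, 256.79998779296875], [499.6000061035156, 58.900001525878906], [553.0, 67.4000015258789], [521.4000244140625, 265.29998779296875]]
top plate ((469.86480712890625, 470.27166748046875), (142.0522918701172, 213.156494140625), 7.250616073608398) [[386.0, 567.0], [412.8999938964844, 355.6000061035156], [553.7999877929688, 373.5], [526.9000244140625, 585.0]]
side holder ((512.4136962890625, 152.20965576171875), (54.63004684448242, 242.98524475097656), 8.695028305053711) [[467.0, 268.20001220703125], [503.79998779296875, 28.0], [557.7999877929688, 36.20000076293945], [521.0, 276.3999938964844]]
side plate ((448.2205810546875, 531.9668579101562), (168.7793426513672, 372.5375671386719), 7.753115177154541) [[339.5, 705.0999755859375], [389.70001220703125, 336.0], [557.0, 358.79998779296875], [506.70001220703125, 727.9000244140625]]
```

```bash
python3 - <<'E'
from h import *
a=[cv2.imread(f"pics/m{k}_{n}.png") for n in("top","side") for k in "hp"]
H=max(x.shape[0] for x in a);
o=np.hstack([cv2.copyMakeBorder(x,0,H-x.shape[0],0,10,cv2.BORDER_CONSTANT,value=(0,0,99)) for x in a])
cv2.imwrite("pics/masks.png",cv2.resize(o,None,fx=.4,fy=.4)); print(o.shape)
E
```

```text
(496, 1776, 3)
```

View pics/masks.png

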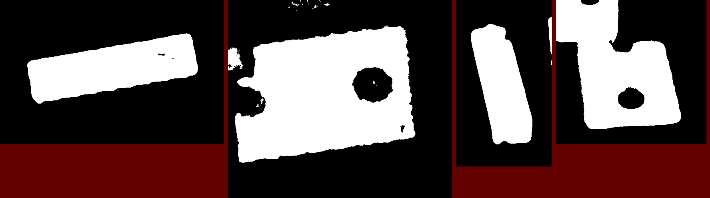

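```bash
python3 - <<'E'
from h import *
S=16; out=[]
for n,b in (("top",(212,183,240,208)),("side",(316,160,340,180))):
    im=cv2.imread(f"pics/{n}0.png"); x0,y0,x1,y1=b
    c=cv2.resize(im[y0:y1,x0:x1],None,fx=S,fy=S,interpolation=cv2.INTER_CUBIC)
    g=c.max(2); m=(g<105).astype(np.uint8)
    cs,_=cv2.findContours(m,cv2.RETR_EXTERNAL,cv2.CHAIN_APPROX_NONE); k=max(cs,key=cv2.contourArea)
    e=cv2.fitEllipse(k); print(n,"outer",(np.array(e[0])+.5)/S-.5+[x0,y0],np.array(e[1])/S,e[2])
    cs,_=cv2.findContours(m,cv2.RETR_CCOMP,cv2.CHAIN_APPROX_NONE)
    v=c.copy(); cv2.drawContours(v,cs,-1,(0,0,255),1); out.append(cv2.resize(v,(380,340)))
cv2.imwrite("pics/btn.png",np.hstack(out))
E
```

```text
top outer [237.78438568 185.50268841] [ 3.14491343 41.17770767] 176.96214294433594
side outer [328.01234913 171.00408745] [5.12816095 8.6273222 ] 89.51121520996094
```

View pics/btn.png

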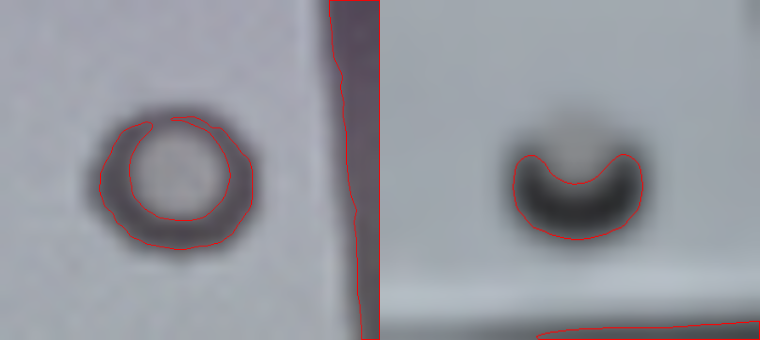

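```bash
python3 - <<'E'
from h import *
for ys in (167.5,168,168.5): print(tri([327.9,ys],[224.8,195.15]))
for z in (24,26,28,30,32,34): print(z,plane("top",[224.8,195.15],z)[0].round(1),plane("side",[327.9,168],z)[0].round(1))
# ring at base plane 18
print(plane("top",[224.4,195.9],18),plane("side",[327.9,171],18))
# edges of plate: lines
im=cv2.imread("pics/top0.png")
f=np.array([.126,-.992]); p=np.array([.992,.126])
# predicted button from plate bbox: front edge mid
S=8
x0,y0,x1,y1=180,170,250,232
c=cv2.resize(im[y0:y1,x0:x1],None,fx=S,fy=S,interpolation=cv2.INTER_CUBIC)
m=((c.max(2)>105)).astype(np.uint8)
k=max(cv2.findContours(m,cv2.RETR_EXTERNAL,cv2.CHAIN_APPROX_NONE)[0],key=cv2.contourArea)[:,0,:]
w=plane("top",(k+.5)/S-.5+[x0,y0],18)[:,:2]
B=np.array([470,390.])
a=(w-B)@f; b=(w-B)@p
def fit(sel,nm):
    l=cv2.fitLine(w[sel].astype(np.float32),cv2.DIST_HUBER,0,.01,.01).ravel(); print(nm,np.degrees(np.arctan2(l[1],l[0])),l[2:], sel.sum(), "a,b",(l[2:]-B)@f,(l[2:]-B)@p)
fit((a>20)&(abs(b)<55),"front"); fit((b>50)&(a<15)&(a>-90),"back(+x)"); fit((b<-50)&(a<15)&(a>-140),"near(-x)")
E
```

```text
[476.91869653 405.8174837   43.36617422]
[477.23387947 406.42165925  40.25695072]
[477.54988686 407.02709557  37.13957414]
24 [480.5 409.9  24. ] [477.  430.4  24. ]
26 [480.1 409.5  26. ] [477.1 427.5  26. ]
28 [479.7 409.1  28. ] [477.1 424.5  28. ]
30 [479.3 408.6  30. ] [477.1 421.6  30. ]
32 [478.9 408.2  32. ] [477.1 418.6  32. ]
34 [478.5 407.8  34. ] [477.1 415.7  34. ]
[[478.84105591 412.68229379  18.        ]] [[477.29583425 414.11579599  18.        ]]
front 5.918963 [463.9867 362.772 ] 225 a,b 26.252496337890626 -9.395926818847656
back(+x) -83.56772 [545.7344 437.4589] 218 a,b -37.5366904296875 81.10832049560547
near(-x) -83.33616 [401.0258  444.42526] 327 a,b -62.68061114501953 -61.56483587646485
```

```bash
python3 - <<'E'
from h import *
for u,v in((600,197),(380,237),(168,275)): print(plane("top",[255+u/11-.5,165+v/11-.5],30)[0].round(1))
S=8
im=cv2.imread("pics/top0.png"); x0,y0,x1,y1=255,165,325,210
c=cv2.resize(im[y0:y1,x0:x1],None,fx=S,fy=S,interpolation=cv2.INTER_CUBIC)
k=max(cv2.findContours((c.min(2)>120).astype(np.uint8),cv2.RETR_EXTERNAL,cv2.CHAIN_APPROX_NONE)[0],key=cv2.contourArea)[:,0,:]
w=plane("top",(k+.5)/S-.5+[x0,y0],30)[:,:2]
C=np.array([512,162.]); ex=np.array([.9877,.1564]); ey=np.array([-.1564,.9877])
a=(w-C)@ex; b=(w-C)@ey
for nm,sel in(("back",(a>15)&(abs(b)<90)),("front",(a<-15)&(abs(b)<90)),("left",(b>90)&(abs(a)<15)),("right",(b<-90)&(abs(a)<15))):
    l=cv2.fitLine(w[sel].astype(np.float32),cv2.DIST_HUBER,0,.01,.01).ravel(); print(nm,np.degrees(np.arctan2(l[1],l[0])),l[2:],(l[2:]-C)@ex,(l[2:]-C)@ey)
a=cv2.imread('pics/side0.png')
cv2.imwrite('pics/s0h.png',cv2.resize(a[180:230,318:358],None,fx=12,fy=12,interpolation=cv2.INTER_CUBIC))
cc=im[170:200,295:320]; cc=np.clip((cc.astype(float)-90)*1.5,0,255).astype(np.uint8)
cv2.imwrite('pics/t0c.png',cv2.resize(cc,None,fx=20,fy=20,interpolation=cv2.INTER_CUBIC))
E
```

```text
[522.4  88.2  30. ]
[509.7 164.8  30. ]
[497.8 238.2  30. ]
back -80.93668 [533.76904 186.31201] 25.303682373046875 20.608295654296874
front -80.93367 [484.49454 157.17606] -27.92161031188965 -0.4627552215576173
left 9.922016 [496.28735 261.08344] -0.02273168945312337 100.3221667175293
right 9.656112 [535.3446   64.70683] 7.84081452026367 -99.74755730133057
```

View pics/s0h.png

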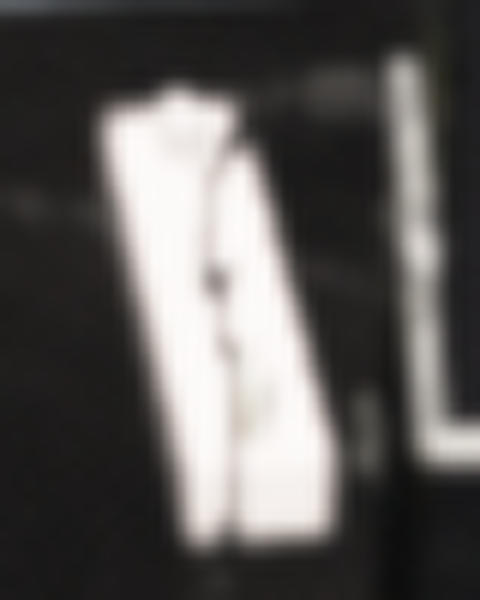

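View pics/t0c.png

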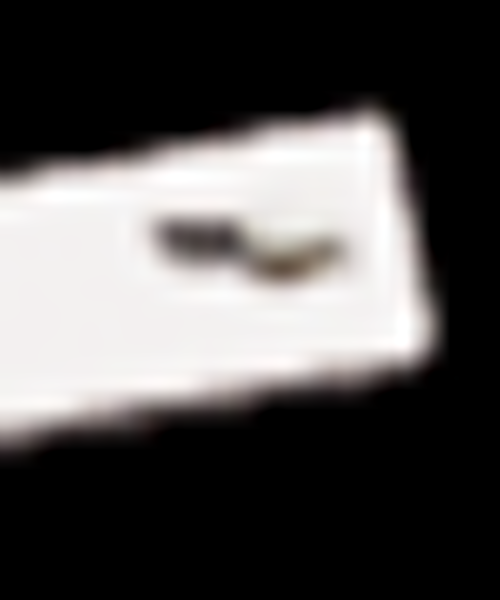

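Top zoom: the chip's gold face lies along (307–312, 182–183), right-hand slot. In the side view the chip is near the front end of the holder, at about (339,214). I'll take one more reading of the stand's heading, then compute the first move.

```bash
cat >> h.py <<'E'
from scipy.spatial.transform import Rotation as Ro
def delta(p,R,s=None):
    s=s or r.get_state(); R0=s["tcp_rot"]
    d=R0.T@(np.array(p)-s["position"])/1000; w=Ro.from_matrix(R0.T@R).as_rotvec()
    print("shift",d.round(4).tolist(),"turn",w.round(4).tolist(),"|w|deg",np.degrees(np.linalg.norm(w)).round(1)); return d,w
def down(yaw):
    c,s_=np.cos(np.radians(yaw)),np.sin(np.radians(yaw)); return np.array([[c,s_,0],[s_,-c,0],[0,0,-1.]])
def st():
    s=r.get_state(); print("t",round(s["t"],2),"p",s["position"].round(1),"F",s["force"].round(2),"w",round(s["grip_width"],1),"j",s["joints"].round(2)); return s
E
python3 - <<'E'
from h import *
S=8
im=cv2.imread("pics/side0.png"); x0,y0,x1,y1=305,150,352,185
c=cv2.resize(im[y0:y1,x0:x1],None,fx=S,fy=S,interpolation=cv2.INTER_CUBIC)
m=((c.max(2)>105)&(c[...,0].astype(int)-c[...,2]>5)).astype(np.uint8)
k=max(cv2.findContours(m,cv2.RETR_EXTERNAL,cv2.CHAIN_APPROX_NONE)[0],key=cv2.contourArea)[:,0,:]
k=(k+.5)/S-.5+[x0,y0]
w=plane("side",k,18)[:,:2]
print(k.min(0),k.max(0))
B=np.array([478,408.]);f=np.array([.118,-.993]);p=np.array([.993,.118])
a=(w-B)@f;b=(w-B)@p
for nm,sel in(("front",(a>20)&(abs(b)<55)),("back",(b>50)&(a<15)&(a>-110)),("near",(b<-50)&(a<15)&(a>-110))):
    l=cv2.fitLine(w[sel].astype(np.float32),cv2.DIST_HUBER,0,.01,.01).ravel(); print(nm,np.degrees(np.arctan2(l[1],l[0])),(l[2:]-B)@f,(l[2:]-B)@p,sel.sum())
# camera box in top view: edges of white box at ~ z=260
im=cv2.imread("pics/top0.png"); x0,y0,x1,y1=152,172,195,202
c=cv2.resize(im[y0:y1,x0:x1],None,fx=S,fy=S,interpolation=cv2.INTER_CUBIC)
k=max(cv2.findContours((c.min(2)>170).astype(np.uint8),cv2.RETR_EXTERNAL,cv2.CHAIN_APPROX_NONE)[0],key=cv2.contourArea)[:,0,:]
rc=cv2.minAreaRect(k.astype(np.float32));print(np.array(rc[0])/S+[x0,y0],np.array(rc[1])/S,rc[2])
w=plane("top",(k+.5)/S-.5+[x0,y0],265)[:,:2]
print("box",cv2.minAreaRect(w.astype(np.float32)))
st()
yaw=-83.2
delta([340,400,230],down(yaw))
E
```

```text
[304.5625 149.5625] [343.5625 179.8125]
front 6.985489 57.832278381347656 3.009151306152344 190
back -83.29448 -46.4954250793457 68.85277905273438 115
near -82.60318 -63.841854858398435 -71.28046539306641 116
[168.01041603 187.62482643] [16.79766655 21.82613564] 89.04515838623047
box ((462.0343017578125, 542.63427734375), (72.58869171142578, 55.40531921386719), 89.80378723144531)
t 0.1 p [261.9 566.9 229.6] F [ 0.95 -0.09  0.4 ] w 87.0 j [ 1.4   0.39  0.01 -0.   -1.19 -0.26]
shift [0.1409, 0.1187, -0.0002] turn [0.0017, -0.0011, 1.0191] |w|deg 58.4
```

Emit:
arm_command([
  [[0.035,0.076,0],[0,0,0],1],
  [[0.07,0.152,0],[0,0,0.14],1],
  [[0.07,0.152,0],[0,0,0.28],1],
  [[0.07,0.152,0],[0,0,0.42],1],
  [[0.1,0.136,0],[0,0,0.56],1],
  [[0.141,0.119,0],[0,0,0.7],1],
  [[0.141,0.119,0],[0,0,0.85],1],
  [[0.141,0.119,0],[0,0,1.0],1],
  [[0.141,0.119,0],[0,0,1.02],1],
  [[0.141,0.119,0],[0,0,1.02],1],
])

```text
t: 1.1
position: [339.8, 399.5, 229.5]
tcp_rot: [[0.12, -0.993, -0.001], [-0.993, -0.12, -0.002], [0.002, 0.001, -1.0]]
force: [0.9, -0.1, -0.3]
grip_width: 14.9
```

```bash
python3 - <<'E'
from h import *
st(); delta([478.5,407,140],down(-83.2)); delta([478.5,407,62],down(-83.2))
E
```

```text
t 1.1 p [339.8 399.5 229.5] F [ 0.94 -0.1  -0.35] w 14.9 j [ 1.18  0.22 -0.24 -0.   -1.12 -1.06]
shift [0.009, -0.1387, 0.0893] turn [0.0014, -0.0023, 0.0017] |w|deg 0.2
shift [0.0089, -0.1388, 0.1673] turn [0.0014, -0.0023, 0.0017] |w|deg 0.2
```

Emit:
arm_command([
  [[0.004,-0.045,0.02],[0,0,0],1],
  [[0.009,-0.09,0.04],[0,0,0],1],
  [[0.009,-0.139,0.06],[0,0,0],1],
  [[0.009,-0.139,0.1],[0,0,0],1],
  [[0.009,-0.139,0.14],[0,0,0],1],
  [[0.009,-0.139,0.16],[0,0,0],1],
  [[0.009,-0.139,0.164],[0,0,0],1],
  [[0.009,-0.139,0.164],[0,0,0],1],
])

```text
t: 1.9
position: [478.6, 407.2, 65.2]
tcp_rot: [[0.122, -0.992, -0.001], [-0.992, -0.122, -0.003], [0.003, 0.002, -1.0]]
force: [0.1, 0.2, 0.9]
grip_width: 0.8
```

```bash
python3 - <<'E'
from h import *
st()
for n,b in(("top",(180,170,260,230)),("side",(300,120,360,185))):
    im=eyes.grab_frame(n)["color"]; cv2.imwrite(f"pics/{n}1.png",im); x0,y0,x1,y1=b
    v=cv2.resize(im[y0:y1,x0:x1],None,fx=6,fy=6,interpolation=cv2.INTER_CUBIC); cv2.imwrite(f"pics/{n}1z.png",v)
    p=r.get_state()["position"]; print(n,proj(n,[p,p-[0,0,-0],p-[0,0,8]]), (proj(n,[p-[0,0,8]])-[x0,y0]+.5)*6)
E
```

```text
t 1.9 p [478.6 407.2  65.2] F [0.08 0.21 0.93] w 0.8 j [ 0.96  0.55 -0.18  0.   -0.85 -0.84]
top [[222.9351492  193.29714111]
 [222.9351492  193.29714111]
 [223.39944248 193.72138947]] [[263.39665487 145.3283368 ]]
side [[328.40777143 162.96772222]
 [328.40777143 162.96772222]
 [328.39223499 164.41510131]] [[173.35340992 269.49060784]]
```

View pics/top1z.png

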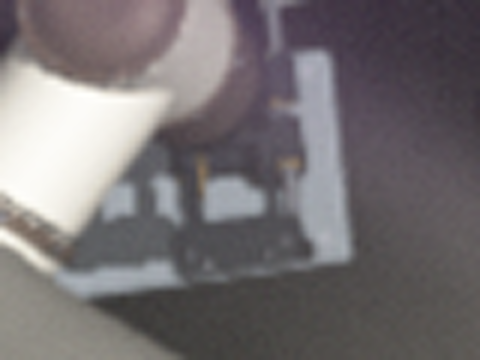

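View pics/side1z.png

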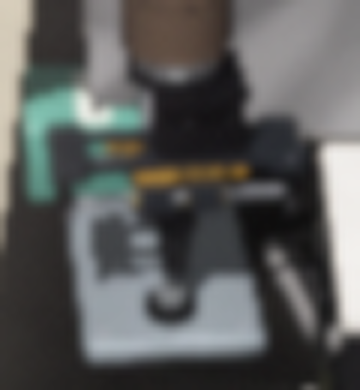

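The side view shows the closed fingers directly above the button, at about (328,168). The gripper clears the head, so I'll press slowly.

Emit:
arm_command([
  [[0,0,0.005],[0,0,0],1],
  [[0,0,0.01],[0,0,0],1],
  [[0,0,0.015],[0,0,0],1],
  [[0,0,0.017],[0,0,0],1],
  [[0,0,0.018],[0,0,0],1],
])

```text
t: 2.5
position: [479.2, 407.9, 48.7]
tcp_rot: [[0.122, -0.993, 0.001], [-0.993, -0.122, -0.001], [0.001, -0.001, -1.0]]
force: [0.2, 0.1, -0.6]
grip_width: 0.4
```

Emit:
arm_command([
  [[0,0,0.002],[0,0,0],1],
  [[0,0,0.004],[0,0,0],1],
  [[0,0,0.005],[0,0,0],1],
  [[0,0,0.005],[0,0,0],1],
])

```text
t: 2.9
position: [479.3, 408.0, 44.1]
tcp_rot: [[0.122, -0.993, 0.001], [-0.993, -0.122, -0.0], [0.0, -0.001, -1.0]]
force: [-1.1, -1.5, 3.7]
grip_width: 0.7
```

Emit:
arm_command([
  [[0,0,0.002],[0,0,0],1],
  [[0,0,0.002],[0,0,0],1],
])

```text
t: 3.1
position: [479.4, 408.1, 42.5]
tcp_rot: [[0.122, -0.992, 0.001], [-0.993, -0.122, -0.0], [0.0, -0.001, -1.0]]
force: [-1.8, -1.1, 4.8]
grip_width: 0.5
```

Emit:
arm_command([
  [[0,0,0.002],[0,0,0],1],
  [[0,0,0.002],[0,0,0],1],
])

```text
t: 3.3
position: [479.4, 408.1, 42.4]
tcp_rot: [[0.123, -0.992, 0.002], [-0.992, -0.123, -0.0], [0.001, -0.002, -1.0]]
force: [-3.6, -1.8, 12.1]
grip_width: 0.4
```

Emit:
arm_command([
  [[0,0,0.003],[0,0,0],1],
  [[0,0,0.003],[0,0,0],1],
])

```text
t: 3.5
position: [479.4, 408.1, 42.2]
tcp_rot: [[0.124, -0.992, 0.003], [-0.992, -0.124, -0.001], [0.001, -0.003, -1.0]]
force: [-4.9, -3.0, 16.3]
grip_width: 0.4
```

Emit:
arm_command([
  [[0,0,-0.01],[0,0,0],1],
  [[0,0,-0.03],[0,0,0],1],
  [[0.01,0,-0.06],[0,0,0],1],
  [[0.02,0,-0.1],[0,0,0],1],
  [[0.04,0,-0.12],[0,0,0],1],
  [[0.06,0,-0.12],[0,0,0],1],
])

```text
t: 4.1
position: [488.1, 349.6, 165.7]
tcp_rot: [[0.125, -0.992, 0.008], [-0.992, -0.125, 0.005], [-0.004, -0.009, -1.0]]
force: [0.8, 0.4, 0.0]
grip_width: 0.2
```

```bash
python3 - <<'E'
from h import *
st(); C=np.array([524.8,87.4]);
delta([525,87.8,150],down(9.06))
for n,b in(("top",(150,160,260,235)),("side",(300,110,360,185))):
    im=eyes.grab_frame(n)["color"]; cv2.imwrite(f"pics/{n}2.png",im)
E
```

```text
t 4.1 p [488.1 349.6 165.7] F [0.75 0.39 0.03] w 0.2 j [ 0.89  0.39 -0.16  0.   -1.02 -0.77]
shift [0.2645, -0.0038, 0.0147] turn [-0.0098, -0.0038, -1.6037] |w|deg 91.9
```

Emit:
arm_command([
  [[0.03,0,0],[0,0,-0.15],0.5],
  [[0.06,0,0],[0,0,-0.3],0.5],
  [[0.09,0,0],[0,0,-0.45],0.5],
  [[0.12,0,0],[0,0,-0.6],0.5],
  [[0.15,0,0],[-0.002,0,-0.75],0.5],
  [[0.18,0,0],[-0.004,0,-0.9],0.5],
  [[0.21,-0.002,0],[-0.005,-0.002,-1.05],0.5],
  [[0.24,-0.004,0.005],[-0.007,-0.003,-1.2],0.5],
  [[0.264,-0.004,0.01],[-0.009,-0.004,-1.35],0.5],
  [[0.264,-0.004,0.015],[-0.01,-0.004,-1.5],0.5],
])

```text
t: 5.2
position: [521.5, 82.3, 145.2]
tcp_rot: [[0.999, 0.053, -0.011], [0.053, -0.999, -0.007], [-0.011, 0.006, -1.0]]
force: [0.9, 0.6, -1.2]
grip_width: 43.5
```

```bash
python3 - <<'E'
from h import *
st()
delta([525,87.8,100],down(9.06))
a=cv2.imread("pics/top2.png")[165:235,150:270]; b=cv2.imread("pics/side2.png")[110:190,295:365]
im=eyes.grab_frame("side")["color"]; cv2.imwrite("pics/side3.png",im)
c=im[110:190,295:365]
k=lambda x:cv2.resize(x,(int(x.shape[1]*360/x.shape[0]),360) if 0 else (260,300),interpolation=cv2.INTER_CUBIC)
cv2.imwrite("pics/cmp2.png",np.hstack([k(a),k(b),k(c)]))
E
```

```text
t 5.2 p [521.5  82.3 145.2] F [ 0.89  0.62 -1.23] w 43.5 j [ 0.46  0.31 -0.34  0.   -0.93  1.16]
shift [0.0043, -0.0056, 0.0451] turn [0.0054, 0.0112, -0.1048] |w|deg 6.0
```

View pics/cmp2.png

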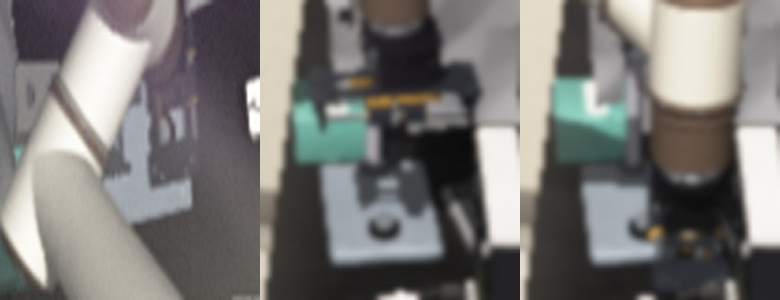

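After release the button is up again in the side view, at about (328,170). Next I line up above the chip.

Emit:
arm_command([
  [[0.004,-0.006,0.02],[0.005,0.011,-0.105],0.5],
  [[0.004,-0.006,0.04],[0.005,0.011,-0.105],0.5],
  [[0.004,-0.006,0.045],[0.005,0.011,-0.105],0.5],
  [[0.004,-0.006,0.045],[0.005,0.011,-0.105],0.5],
])

```text
t: 5.65
position: [523.4, 88.9, 97.9]
tcp_rot: [[0.987, 0.161, -0.004], [0.161, -0.987, -0.002], [-0.005, 0.001, -1.0]]
force: [0.9, 0.2, 0.4]
grip_width: 43.5
```

```bash
python3 - <<'E'
from h import *
st(); delta([525,87.8,100],down(9.06))
o=[]
for n,b in(("top",(270,150,335,205)),("side",(308,165,372,235))):
    im=eyes.grab_frame(n)["color"]; cv2.imwrite(f"pics/{n}4.png",im); x0,y0,x1,y1=b
    o.append(cv2.resize(im[y0:y1,x0:x1],(380,400),interpolation=cv2.INTER_CUBIC))
cv2.imwrite("pics/c4.png",np.hstack(o))
E
```

```text
t 5.65 p [523.4  88.9  97.9] F [0.91 0.18 0.45] w 43.5 j [ 0.47  0.37 -0.4  -0.   -0.81  1.26]
shift [0.0014, 0.0014, -0.0021] turn [0.0014, 0.0047, 0.0039] |w|deg 0.4
```

View pics/c4.png

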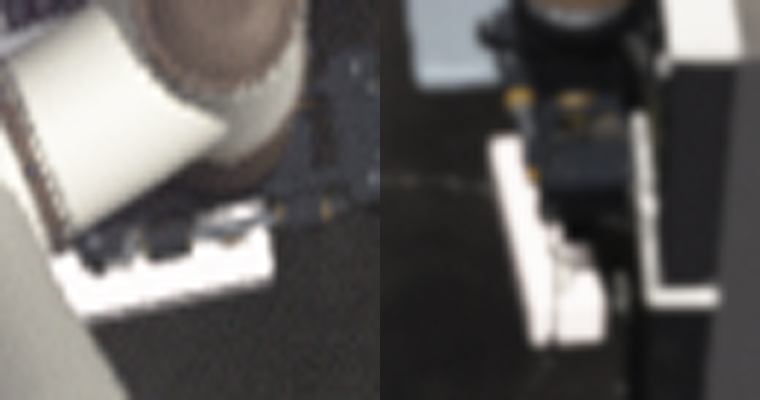

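Emit:
arm_command([
  [[0.001,0.001,0.01],[0.001,0.005,0.004],0.5],
  [[0.001,0.001,0.025],[0.001,0.005,0.004],0.5],
  [[0.001,0.001,0.04],[0.001,0.005,0.004],0.5],
  [[0.001,0.001,0.05],[0.001,0.005,0.004],0.5],
  [[0.001,0.001,0.05],[0.001,0.005,0.004],0.5],
])

```text
t: 6.25
position: [524.9, 88.1, 48.4]
tcp_rot: [[0.988, 0.157, 0.002], [0.157, -0.988, 0.0], [0.002, 0.0, -1.0]]
force: [-0.5, -0.2, -0.8]
grip_width: 43.5
```

```bash
python3 - <<'E'
from h import *
st(); delta([525,87.8,42],down(9.06))
o=[]
for n,b in(("top",(280,160,330,200)),("side",(318,175,362,230))):
    im=eyes.grab_frame(n)["color"]; cv2.imwrite(f"pics/{n}5.png",im); x0,y0,x1,y1=b
    o.append(cv2.resize(im[y0:y1,x0:x1],(380,400),interpolation=cv2.INTER_CUBIC))
cv2.imwrite("pics/c5.png",np.hstack(o))
E
```

```text
t 6.25 p [524.9  88.1  48.4] F [-0.49 -0.22 -0.84] w 43.5 j [ 0.47  0.44 -0.45  0.   -0.69  1.26]
shift [0.0, 0.0003, 0.0064] turn [0.0001, -0.0017, 0.0] |w|deg 0.1
```

View pics/c5.png

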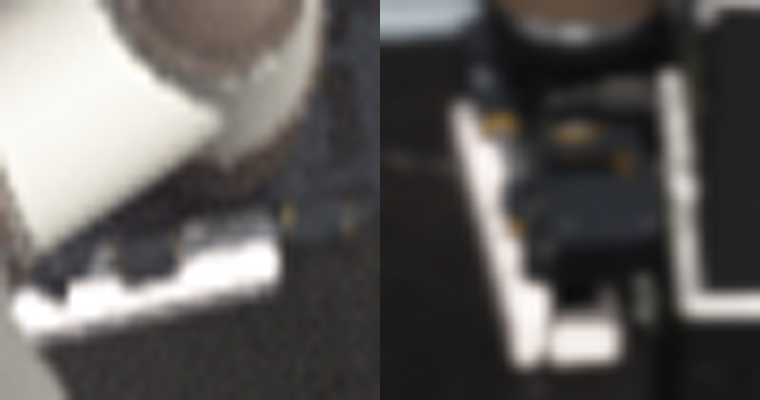

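The fingers straddle the chip just above the holder top, so I'll go down 6 mm and close.

Emit:
arm_command([
  [[0,0,0.004],[0,0,0],0.5],
  [[0,0,0.0065],[0,0,0],0.5],
  [[0,0,0.0065],[0,0,0],0.6],
  [[0,0,0.0065],[0,0,0],0.7],
  [[0,0,0.0065],[0,0,0],0.8],
  [[0,0,0.0065],[0,0,0],0.9],
  [[0,0,0.0065],[0,0,0],0.9],
  [[0,0,0.0065],[0,0,0],0.9],
], grip_force=12)

```text
t: 7.15
position: [526.2, 88.6, 43.5]
tcp_rot: [[0.987, 0.158, 0.005], [0.158, -0.987, 0.001], [0.005, -0.0, -1.0]]
force: [-0.2, -0.2, -0.5]
grip_width: 17.7
```

Emit:
arm_command([
  [[0,0,0],[0,0,0],0.95],
  [[0,0,-0.005],[0,0,0],0.95],
  [[0,0,-0.01],[0,0,0],0.95],
  [[0,0,-0.015],[0,0,0],0.95],
  [[0,0,-0.02],[0,0,0],0.95],
  [[0,0,-0.03],[0,0,0],0.95],
  [[0,0,-0.05],[0,0,0],0.95],
  [[0,0,-0.08],[0,0,0],0.95],
  [[0,0,-0.12],[0,0,0],0.95],
  [[0,0,-0.12],[0,0,0],0.95],
], grip_force=20)

```text
t: 8.15
position: [529.2, 89.6, 170.1]
tcp_rot: [[0.987, 0.16, 0.017], [0.16, -0.987, 0.005], [0.018, -0.002, -1.0]]
force: [1.6, 0.2, 0.0]
grip_width: 17.6
```

```bash
python3 - <<'E'
from h import *
s=st(); print(s["tcp_rot"].round(3).tolist())
o=[]
for n,b in(("top",(280,150,330,200)),("side",(318,145,362,230))):
    im=eyes.grab_frame(n)["color"]; cv2.imwrite(f"pics/{n}6.png",im); x0,y0,x1,y1=b
    o.append(cv2.resize(im[y0:y1,x0:x1],(380,600) if n=="side" else (380,600),interpolation=cv2.INTER_CUBIC))
cv2.imwrite("pics/c6.png",np.hstack(o))
E
```

```text
t 8.15 p [529.2  89.6 170.1] F [1.62 0.17 0.01] w 17.6 j [ 0.47  0.28 -0.31  0.   -0.96  1.26]
[[0.987, 0.16, 0.017], [0.16, -0.987, 0.005], [0.018, -0.002, -1.0]]
```

View pics/c6.png

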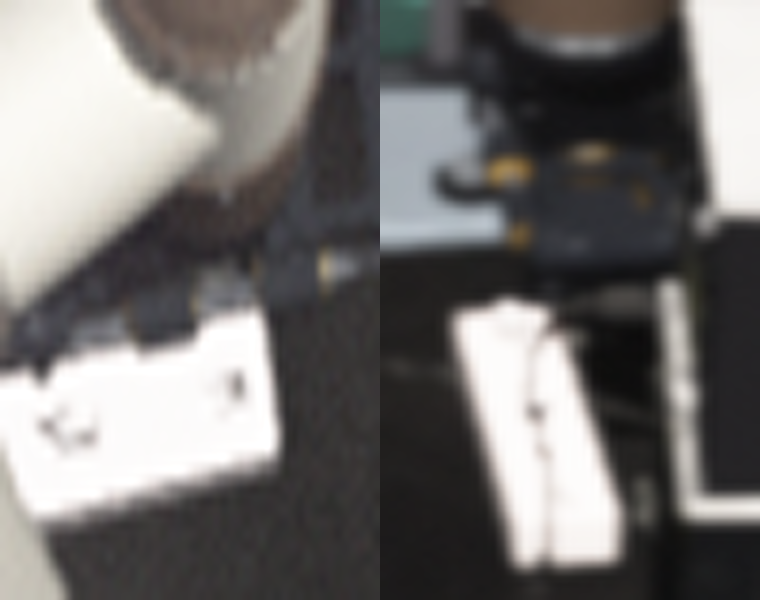

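Top view: the right-hand slot is now empty with both blanks still in place, and the chip is between the fingers (17.6 mm). Next come the focus pose and the path to it.

```bash
cat >> h.py <<'E'
th=np.radians(6.8); f=np.array([np.sin(th),-np.cos(th),0]); up=np.array([0,0,1.])
c25,s25=np.cos(np.radians(25)),np.sin(np.radians(25))
hx=-(f*c25-up*s25); hz=f*s25+up*c25; hy=np.cross(hz,hx)
Rt=np.c_[-hx,hy,-hz]   # tool axes at focus
btn=np.array([478.,408,0]); lens=btn-85*f+221*up; focus=lens-120*hx
WT=np.array([-4,0,6.5])
tcpT=focus-Rt@WT
E
python3 - <<'E'
from h import *
print(Rt.round(3),np.linalg.det(Rt),focus,tcpT)
delta(tcpT+100*f,Rt); delta(tcpT,Rt)
E
```

```text
[[ 0.107 -0.993 -0.05 ]
 [-0.9   -0.118  0.42 ]
 [-0.423  0.    -0.906]] 0.9999999999999999 [480.81291531 384.41018352 170.28580859] [481.56741498 378.08275921 174.48633616]
shift [-0.002, -0.1929, -0.0092] turn [0.3435, -0.3417, 1.5846] |w|deg 94.9
shift [0.002, -0.2928, -0.009] turn [0.3435, -0.3417, 1.5846] |w|deg 94.9
```

Emit:
arm_command([
  [[0,-0.015,-0.005],[0.027,-0.027,0.127],0.95],
  [[0,-0.03,-0.01],[0.055,-0.055,0.254],0.95],
  [[0,-0.045,-0.015],[0.082,-0.082,0.38],0.95],
  [[0,-0.06,-0.02],[0.11,-0.109,0.507],0.95],
  [[0,-0.075,-0.02],[0.137,-0.137,0.634],0.95],
  [[0,-0.09,-0.02],[0.165,-0.164,0.761],0.95],
  [[0,-0.11,-0.02],[0.192,-0.191,0.887],0.95],
  [[0,-0.13,-0.02],[0.22,-0.219,1.014],0.95],
  [[0,-0.15,-0.02],[0.247,-0.246,1.141],0.95],
  [[0,-0.17,-0.02],[0.275,-0.273,1.268],0.95],
])

```text
t: 9.25
position: [498.0, 256.8, 183.7]
tcp_rot: [[0.409, -0.907, -0.1], [-0.842, -0.418, 0.341], [-0.351, -0.056, -0.935]]
force: [-0.3, -0.4, 0.4]
grip_width: 17.7
```

```bash
python3 - <<'E'
from h import *
st(); delta(tcpT+100*f,Rt)
E
```

```text
t 9.25 p [498.  256.8 183.7] F [-0.3  -0.39  0.42] w 17.7 j [ 0.56  0.31 -0.12 -0.4  -1.07  0.07]
shift [-0.0172, -0.0045, 0.0166] turn [0.0703, -0.0679, 0.3098] |w|deg 18.6
```

Emit:
arm_command([
  [[-0.006,-0.002,0.006],[0.023,-0.023,0.103],0.95],
  [[-0.012,-0.003,0.012],[0.047,-0.045,0.206],0.95],
  [[-0.017,-0.0045,0.0165],[0.07,-0.068,0.31],0.95],
  [[-0.017,-0.0045,0.0165],[0.07,-0.068,0.31],0.95],
  [[-0.017,-0.0045,0.0165],[0.07,-0.068,0.31],0.95],
])

```text
t: 9.75
position: [493.1, 278.2, 173.7]
tcp_rot: [[0.109, -0.993, -0.052], [-0.9, -0.121, 0.418], [-0.421, 0.001, -0.907]]
force: [0.1, 0.1, -0.5]
grip_width: 17.9
```

```bash
python3 - <<'E'
from h import *
s=st(); delta(tcpT,Rt)
o=[]
for n,b in(("top",(160,150,290,235)),("side",(290,90,380,210))):
    im=eyes.grab_frame(n)["color"]; cv2.imwrite(f"pics/{n}7.png",im); x0,y0,x1,y1=b
    o.append(cv2.resize(im[y0:y1,x0:x1],None,fx=500/(y1-y0)*.75,fy=500/(y1-y0)*.75,interpolation=cv2.INTER_CUBIC))
    w=s["position"]+s["tcp_rot"]@WT; print(n,proj(n,[w,s["position"]]))
    print(o[-1].shape)
h=max(x.shape[0] for x in o); cv2.imwrite("pics/c7.png",np.hstack([cv2.copyMakeBorder(x,0,h-x.shape[0],0,0,cv2.BORDER_CONSTANT) for x in o])[:,:800])
E
```

```text
t 9.75 p [493.1 278.2 173.7] F [ 0.13  0.13 -0.47] w 17.9 j [ 0.56  0.3  -0.16 -0.48 -0.97 -0.19]
shift [-0.0915, -0.0005, 0.0416] turn [0.0021, -0.0013, 0.0014] |w|deg 0.2
top [[252.210811   182.98628328]
 [253.86312953 182.46251127]]
(375, 574, 3)
side [[331.37797342 158.78513271]
 [331.56838085 158.75581252]]
(375, 281, 3)
```

View pics/c7.png

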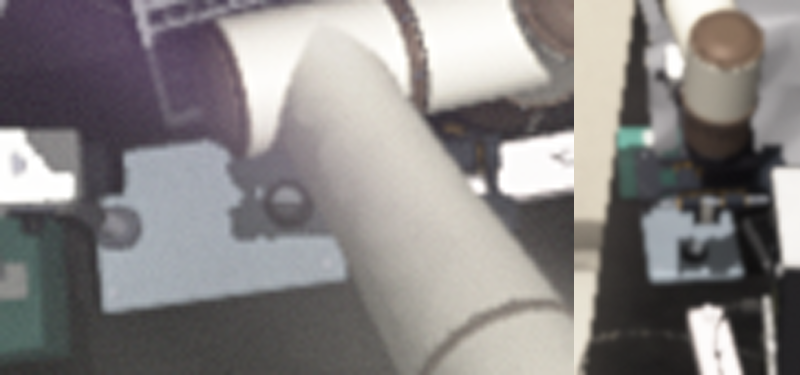

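View pics/top7.png

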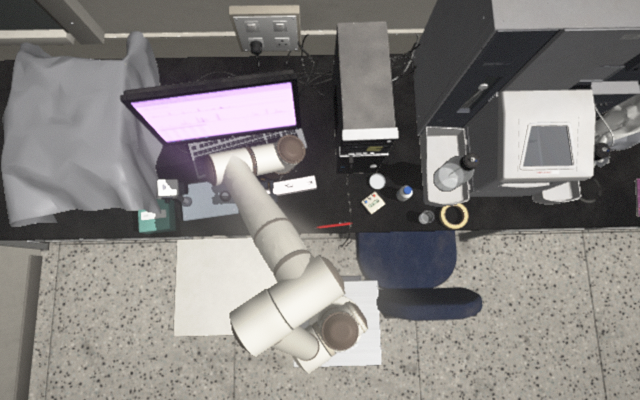

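View pics/side7.png

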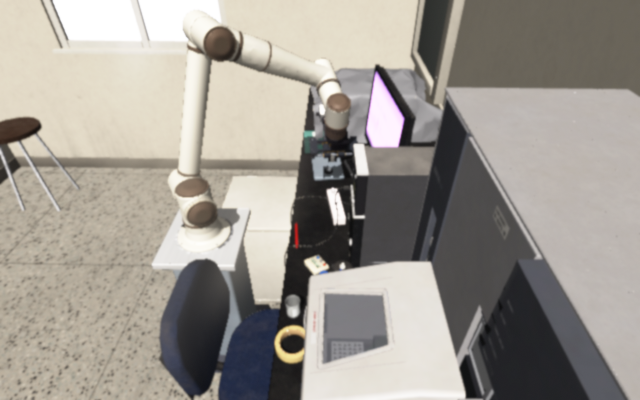

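```bash
python3 - <<'E'
from h import *
for a,b in (([325,75],[212,165]),([322,65],[225,167]),([330,85],[230,165]),([338,105],[290,150])):
    x=tri(a,b); print(x.round(0),proj("side",[x])-a,proj("top",[x])-b)
s=st(); R=s["tcp_rot"]; p=s["position"]
for d in(0,62,150,200,250): print(d,(p-R[:,2]*d).round(0),proj("top",[p-R[:,2]*d]).round(0),proj("side",[p-R[:,2]*d]).round(0))
im=cv2.imread("pics/side7.png")[30:190,280:380]; cv2.imwrite("pics/s7z.png",cv2.resize(im,None,fx=3.7,fy=3.7,interpolation=cv2.INTER_CUBIC))
E
```

```text
[465. 342. 504.] [[ 0.37477214 -0.12979539]] [[0.09709071 0.55177247]]
[450. 297. 555.] [[-0.96132015  0.3239273 ]] [[-0.23535492 -1.41192637]]
[478. 300. 480.] [[-1.38944892  0.4604018 ]] [[-0.31699705 -1.96537669]]
[511. 136. 479.] [[ 0.10107819 -0.03456302]] [[0.01907347 0.12931166]]
t 9.85 p [493.6 278.4 174.2] F [ 1.36 -0.53  0.06] w 18.1 j [ 0.56  0.3  -0.16 -0.48 -0.97 -0.19]
0 [494. 278. 174.] [[254. 182.]] [[332. 159.]]
62 [497. 252. 230.] [[259. 177.]] [[333. 150.]]
150 [501. 216. 310.] [[268. 170.]] [[334. 137.]]
200 [504. 195. 356.] [[273. 165.]] [[335. 129.]]
250 [506. 174. 401.] [[279. 160.]] [[336. 121.]]
```

View pics/s7z.png

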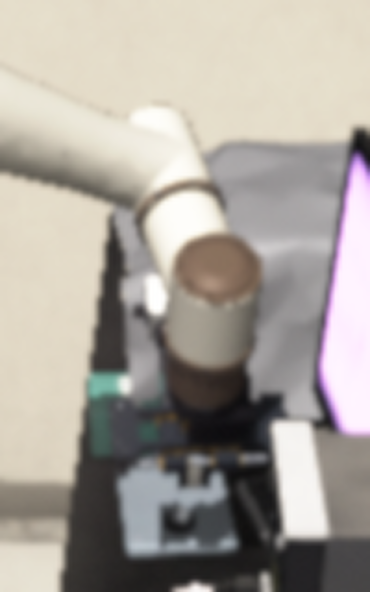

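Wrist tube end is near (465,345,500), well above the camera head, which tops out at about 290 mm, so moving in along y is clear. The first part stops 20 mm short.

Emit:
arm_command([
  [[-0.018,0,0.008],[0.001,0,0],0.95],
  [[-0.036,0,0.016],[0.002,0,0],0.95],
  [[-0.054,0,0.024],[0.002,0,0],0.95],
  [[-0.072,0,0.033],[0.002,-0.001,0],0.95],
  [[-0.073,0,0.033],[0.002,-0.001,0],0.95],
  [[-0.073,0,0.033],[0.002,-0.001,0],0.95],
])

```text
t: 10.45
position: [483.9, 358.0, 174.9]
tcp_rot: [[0.11, -0.993, -0.05], [-0.9, -0.12, 0.419], [-0.422, -0.001, -0.906]]
force: [-0.2, 0.7, 0.2]
grip_width: 17.4
```

```bash
python3 - <<'E'
from h import *
s=st(); delta(tcpT,Rt)
o=[]
for n,b in(("top",(150,160,260,230)),("side",(305,90,365,190))):
    im=eyes.grab_frame(n)["color"]; cv2.imwrite(f"pics/{n}8.png",im); x0,y0,x1,y1=b
    k=590/(y1-y0) if n=="side" else 4
    o.append(cv2.resize(im[y0:y1,x0:x1],None,fx=k,fy=k,interpolation=cv2.INTER_CUBIC))
    w=s["position"]+s["tcp_rot"]@WT; print(n,proj(n,[w,s["position"]]),(proj(n,[w])-[x0,y0]+.5)*k)
h=max(x.shape[0] for x in o); cv2.imwrite("pics/c8.png",np.hstack([cv2.copyMakeBorder(x,0,h-x.shape[0],0,0,cv2.BORDER_CONSTANT) for x in o])[:,:800])
E
```

```text
t 10.45 p [483.9 358.  174.9] F [-0.24  0.69  0.21] w 17.4 j [ 0.7   0.33 -0.12 -0.46 -0.92 -0.33]
shift [-0.0181, -0.0001, 0.0089] turn [-0.0004, -0.0002, 0.0024] |w|deg 0.1
top [[229.03315785 185.95427402]
 [230.62881559 185.44085517]] [[318.13263142 105.81709607]]
side [[329.3771402  148.57122472]
 [329.54811413 148.49709035]] [[146.77512718 348.52022584]]
```

View pics/c8.png

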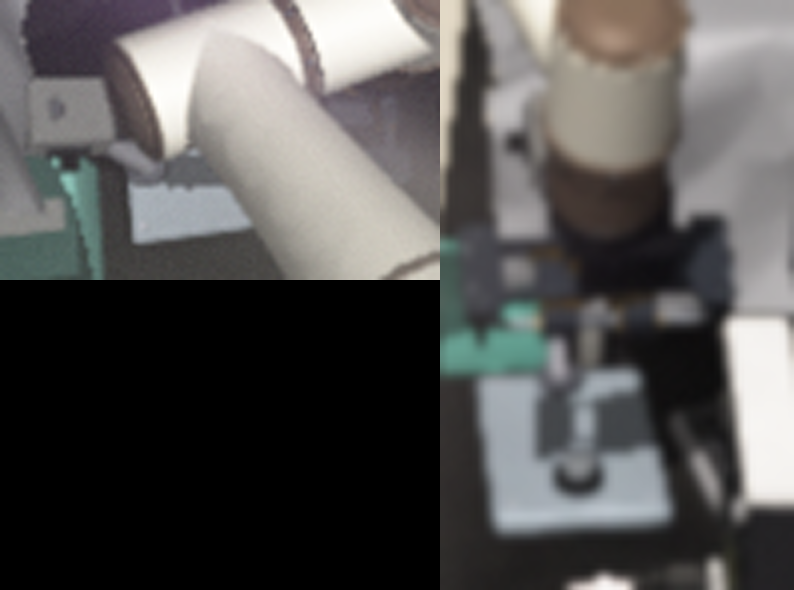

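```bash
python3 - <<'E'
from h import *
im=cv2.imread("pics/side8.png")[135:180,312:347]; v=cv2.resize(im,None,fx=13,fy=13,interpolation=cv2.INTER_CUBIC); cv2.imwrite("pics/s8z.png",v)
s=r.get_state();R=s["tcp_rot"];p=s["position"]
for nm,t in (("tcp",[0,0,0]),("tip",[0,0,8]),("chip back centre",[4,0,6.5]),("chip top",[4,0,-12.5]),("chip bot",[4,0,25.5]),("bot-l",[4,-9,25.5]),("bot-r",[4,9,25.5])): print(nm,((proj("side",[p+R@t])[0]-[312,135]+.5)*13).round(0))
E
```

```text
tcp [235. 183.]
tip [234. 196.]
chip back centre [235. 204.]
chip top [239. 172.]
chip bot [232. 235.]
bot-l [259. 234.]
bot-r [206. 237.]
```

View pics/s8z.png

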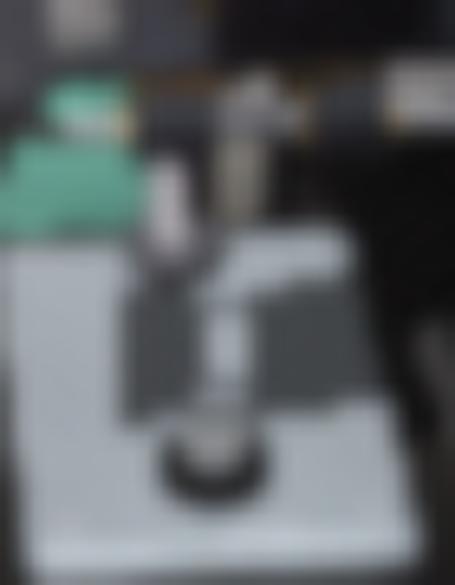

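```bash
python3 - <<'E'
from h import *
im=cv2.imread("pics/side8.png").astype(int)
d=im[...,2]-im[...,0]
print("R-B"); print(d[140:158,322:338]); print("G");print(im[140:158,322:338,1])
E
```

```text
R-B
[[  2   4   3   6   9  11  10   6   4   3   5   8   9  10  12  12]
 [  8  14  14  16  21  22  19  10   6   3   5   9  15  16  11   8]
 [  5   8   6   5   8   9   8   5   3   1   2   4  11  17   8  -2]
 [  8   0  -4  -5  -5  -4  -3  -3  -2  -2  -2  -2   4  11   3  -6]
 [ 12  -2  -6  -7  -7  -7  -5  -3  -4  -4  -5  -3   2  10   4  -5]
 [  7  -3  -6  -6  -6  -5  -2   0   1   1  -1  -1   5  13   6  -3]
 [ -9  -7  -4  -3  -3  -1   3   5   7   6   4   1   3   7   2  -1]
 [-24 -12  -6  -4  -3   0   4   8   8   8   5   1   2   2   1   0]
 [-32 -17  -7  -3  -2   1   5   8   8   7   4   2   1   1   1   1]
 [-34 -18  -6  -3  -1   2   4   7   8   7   4   1   0   1   1   2]
 [-32 -17  -6  -2  -1   1   5   8   8   7   4   1   1   1   1   1]
 [-25 -13  -5  -1  -2   0   3   6   6   4   2  -1  -1   0   0   0]
 [-15  -8  -4  -2  -2  -3  -3  -2  -1  -4  -7  -7  -7  -6  -7  -5]
 [-10  -6  -4  -3  -4  -5  -6  -8 -10 -12 -12 -13 -13 -12 -11 -11]
 [ -8  -6  -5  -5  -6  -6  -8 -11 -13 -14 -14 -14 -15 -15 -14 -14]
 [ -9  -7  -6  -6  -6  -8 -10 -14 -15 -14 -15 -15 -14 -14 -14 -13]
 [-11  -7  -5  -5  -7 -1
[... 619 characters left out ...]
 102  68  35  23  24  22  21]
 [134 133 140 127  78  49  74 103 112  98  64  32  22  23  21  18]
 [144 148 157 142  89  51  72 100 107  94  60  32  25  27  23  20]
 [141 147 159 147  95  56  72  95 103  88  56  31  26  30  29  24]
 [129 139 158 149 105  68  75  90  96  82  57  42  41  46  48  41]
 [112 128 153 151 117  84  83  92 102  99  92  87  89  94  94  82]
 [101 115 136 138 114  91  90 110 133 142 142 142 143 145 143 129]
 [103 100 111 113  99  86  92 124 154 165 166 165 164 165 162 150]
 [109  90  86  85  81  82 103 142 164 170 169 165 157 154 151 138]
 [113  84  69  68  79  99 126 154 165 159 154 144 127 117 114 105]
 [ 99  78  67  68  87 116 138 151 148 129 117 106  91  83  80  77]]
```

Side view: the chip's back and top faces span columns 328–332 and rows 145.6–151.9. Prediction gave centre u 329.6 and rows 145.9–152.6, so the chip sits in the grip as expected and this camera is about (+0.45, −0.5) px off. I'll apply that correction to the stand and check it against the lens.

```bash
python3 - <<'E'
from h import *
for n in("side","top"):
    print(n,"lens",proj(n,[lens]),"btn",proj(n,[btn+40.3*up]),"focus",proj(n,[focus]))
    e=[lens+22*(hy*np.cos(t)+hz*np.sin(t)) for t in np.arange(0,6.28,.1)]
    q=proj(n,e)
    im=cv2.imread(f"pics/{n}0.png"); x0,y0=(312,100) if n=="side" else (160,170); k=14
    v=cv2.resize(im[y0:y0+40,x0:x0+28 if n=="side" else x0+40],None,fx=k,fy=k,interpolation=cv2.INTER_CUBIC)
    for a in q: cv2.circle(v,tuple(((a-[x0,y0]+.5)*k).astype(int)),1,(0,0,255),-1)
    cv2.imwrite(f"pics/lens_{n}.png",v)
a=cv2.imread("pics/lens_side.png");b=cv2.imread("pics/lens_top.png");cv2.imwrite("pics/lens.png",cv2.resize(np.hstack([a,b]),None,fx=.83,fy=.83))
print("btn side corrected at 40.3",plane("side",[[327.45,168.5],[327.9,168]],40.3), "top",plane("top",[224.8,195.15],40.3))
E
```

```text
side lens [[326.43302029 124.29307315]] btn [[328.07234363 167.80355718]] focus [[328.89157518 146.28012884]]
top lens [[187.36595712 187.93029402]] btn [[224.38258981 194.9615447 ]] focus [[223.24270442 186.75593178]]
btn side corrected at 40.3 [[475.17607935 402.15622165  40.3       ]
 [477.2168973  406.34893589  40.3       ]] top [[477.24357251 406.41624265  40.3       ]]
```

View pics/lens.png

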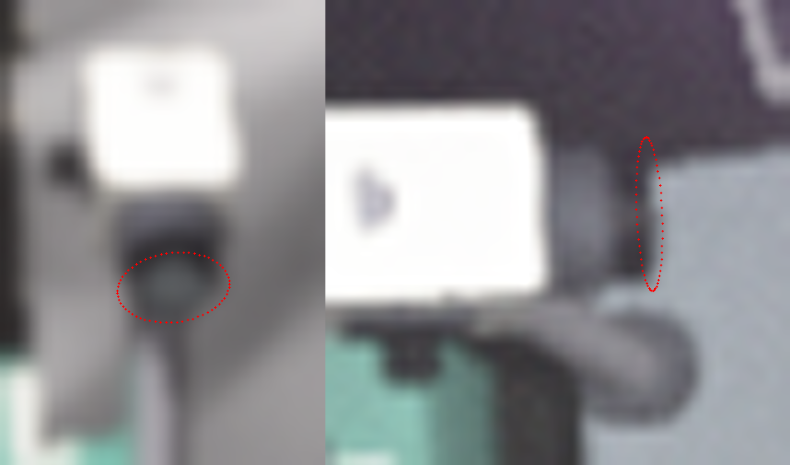

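```bash
python3 - <<'E'
from h import *
R=down(9.06)
o=[]
for nm,p,g in (("top5",[524.9,88.1,48.4],43.5),("top6",[529.2,89.6,170.1],17.6)):
    RR=R if nm=="top5" else np.array([[0.987,0.16,0.017],[0.16,-0.987,0.005],[0.018,-0.002,-1.0]])
    p=np.array(p); im=cv2.imread(f"pics/{nm}.png"); x0,y0,k=285,165,10
    v=cv2.resize(im[y0:y0+40,x0:x0+38],None,fx=k,fy=k,interpolation=cv2.INTER_CUBIC)
    for sg in(1,-1):
        for yy in (g/2,g/2+15):
            for xx in(-9.5,9.5):
                q=(proj("top",[p+RR@np.array([xx,sg*yy,8])])[0]-[x0,y0]+.5)*k
                cv2.circle(v,tuple(q.astype(int)),2,(0,0,255),-1)
                cv2.circle(v,tuple(((proj("top",[p+RR@np.array([xx,sg*yy,-30])])[0]-[x0,y0]+.5)*k).astype(int)),2,(0,255,0),-1)
    o.append(v)
cv2.imwrite("pics/fing.png",np.hstack(o))
E
```

```text
(no output)
```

View pics/fing.png

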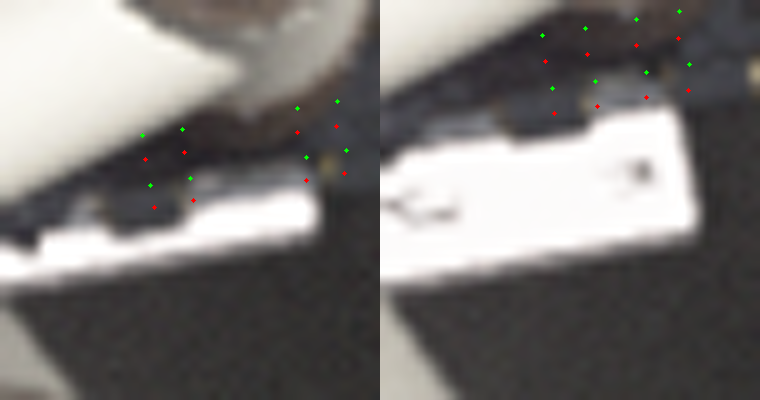

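Lens check: in the top view the predicted lens front matches the dark rim at (187,188) within about 0.3 px. In the side view the lens sits at u −0.2 px and v −0.5 px from prediction. Combining both views with the chip-referenced correction gives a button point of about (476.3, 407.7).

```bash
sed -i 's/btn=np.array(\[478.,408,0\])/btn=np.array([476.3,407.7,0])/' h.py; python3 - <<'E'
from h import *
print(tcpT,focus)
st(); delta(tcpT,Rt)
E
```

```text
[479.86741498 377.78275921 174.48633616] [479.11291531 384.11018352 170.28580859]
t 10.55 p [484.2 357.3 175.1] F [ 0.2  -0.65 -0.44] w 17.3 j [ 0.7   0.33 -0.12 -0.46 -0.92 -0.33]
shift [-0.0186, 0.0018, 0.0093] turn [-0.0011, -0.0001, 0.001] |w|deg 0.1
```

Emit:
arm_command([
  [[-0.006,0.001,0.003],[0,0,0],0.95],
  [[-0.012,0.0018,0.006],[-0.001,0,0.001],0.95],
  [[-0.0186,0.0018,0.0093],[-0.001,0,0.001],0.95],
  [[-0.0186,0.0018,0.0093],[-0.001,0,0.001],0.95],
  [[-0.0186,0.0018,0.0093],[-0.001,0,0.001],0.95],
  [[-0.0186,0.0018,0.0093],[-0.001,0,0.001],0.95],
])

```text
t: 11.15
position: [479.8, 377.7, 174.4]
tcp_rot: [[0.107, -0.993, -0.05], [-0.9, -0.118, 0.419], [-0.422, 0.0, -0.906]]
force: [-0.1, 0.0, 0.1]
grip_width: 17.6
```

```bash
python3 - <<'E'
from h import *
P=[]
for i in range(3):
    s=st(); delta(tcpT,Rt,s); P.append(s["position"])
    im=eyes.grab_frame("side")["color"]
R=s["tcp_rot"];p=np.mean(P,0); print(p)
cv2.imwrite("pics/side9.png",im); cv2.imwrite("pics/top9.png",eyes.grab_frame("top")["color"])
for nm,t in (("back c",[4,0,6.5]),("wtop",[-4,0,-12.5]),("bot",[4,0,25.5])): print(nm,proj("side",[p+R@t])[0].round(2))
print(im[140:154,322:338,1]); d=im.astype(int); print((d[...,2]-d[...,0])[140:154,326:334])
v=cv2.resize(im[95:180,300:360],None,fx=7,fy=7,interpolation=cv2.INTER_CUBIC); cv2.imwrite("pics/s9z.png",v)
E
```

```text
t 11.15 p [479.8 377.7 174.4] F [-0.06  0.04  0.12] w 17.6 j [ 0.73  0.34 -0.11 -0.45 -0.91 -0.37]
shift [-0.0001, -0.0, -0.0001] turn [0.0001, -0.0002, -0.0] |w|deg 0.0
t 11.2 p [479.9 377.7 174.4] F [ 0.56  0.19 -0.63] w 17.8 j [ 0.73  0.34 -0.11 -0.45 -0.91 -0.37]
shift [-0.0001, -0.0, -0.0] turn [0.0, -0.0002, -0.0] |w|deg 0.0
t 11.25 p [479.9 377.6 174.5] F [ 0.12 -0.07  0.44] w 17.9 j [ 0.73  0.34 -0.11 -0.45 -0.91 -0.37]
shift [-0.0001, 0.0, 0.0] turn [-0.0001, -0.0002, -0.0001] |w|deg 0.0
[479.8726538  377.70039629 174.43718559]
back c [328.67 147.85]
wtop [328.74 143.85]
bot [328.44 150.27]
[[ 68  61  61  59  64  88 123 141 144 133 108  92  81  67  59  57]
 [ 67  61  58  58  62  85 120 141 147 142 131 117  95  67  53  51]
 [ 62  54  51  50  52  69  97 116 120 114 106  95  76  53  43  42]
 [ 57  49  46  42  42  60  89 105 103  84  64  53  46  38  42  50]
 [ 78  74  71  52  42  66 101 117 108  78  44  28  26  30  48  63]
 [121 119 112  74  46  69 104 117 105  73  39  22  20  24  39  50]
 [148 144 134  90  49  67  99 110  98  66  34  20  19  19  24  27]
 [155 152 141  97  55  6
[... 236 characters left out ...]
29  24]
 [128 138 157 156 128  83  53  42  42  44  45  44  45  47  46  37]
 [105 119 142 144 121  89  72  73  82  87  87  84  85  88  82  61]
 [ 83  87 105 109  97  82  85 104 127 137 133 124 120 119 108  79]]
[[  4   4   1  -1   0  -1   1  10]
 [ -5  -2  -2  -3  -3  -3  -1   7]
 [ -6  -3  -1  -1  -1  -3  -3   4]
 [ -3   1   4   5   4   1   0   2]
 [ -2   3   7   9   8   5   1   1]
 [  0   4   8  10   7   6   2   0]
 [  0   5   9   9   7   5   1   0]
 [  0   4   8   8   7   4   1   1]
 [  0   4   7   8   7   3   2   2]
 [  0   3   5   7   5   4   3   3]
 [ -1   0   3   4   4   3   3   3]
 [ -2  -1  -2   0   0   0   1   1]
 [ -2  -2  -5  -5  -6  -6  -6  -6]
 [ -3  -4  -6  -8 -11 -11 -11 -11]]
```

View pics/s9z.png

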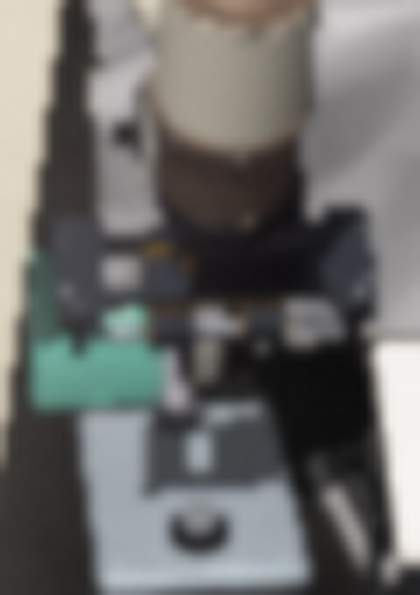

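View pics/top9.png

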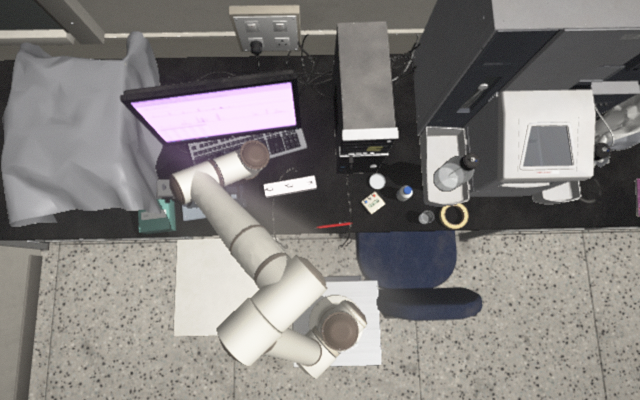

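Side: the chip is centred at u≈329.2. Button and lens put the centreline at 328.7–328.8, and the top view puts it slightly to the other side. I'll trim 0.7 mm towards the side-view answer, check the bystanders, and hand in if nothing has moved.

Emit:
arm_command([
  [[0,0.0007,0.0005],[0,0,0],0.95],
  [[0,0.0007,0.0005],[0,0,0],0.95],
  [[0,0.0007,0.0005],[0,0,0],0.95],
  [[0,0.0007,0.0005],[0,0,0],0.95],
  [[0,0.0007,0.0005],[0,0,0],0.95],
  [[0,0.0007,0.0005],[0,0,0],0.95],
])

```text
t: 11.95
position: [479.3, 377.8, 174.0]
tcp_rot: [[0.107, -0.993, -0.05], [-0.9, -0.118, 0.42], [-0.422, -0.0, -0.906]]
force: [-0.6, 0.1, 0.3]
grip_width: 17.6
```

```bash
python3 - <<'E'
from h import *
s=st(); delta(tcpT,Rt,s); print(abs(s["joint_vel"]).max())
a=cv2.imread("pics/top0.png"); b=eyes.grab_frame("top")["color"]; cv2.imwrite("pics/top10.png",b)
d=cv2.absdiff(a,b).max(2)
for nm,(x0,y0,x1,y1) in dict(holder=(260,170,320,200),petri=(366,170,388,190),timer=(360,190,386,216),bottle=(395,182,415,203),beaker=(416,207,436,226),tape=(440,200,470,230),red=(315,220,355,232)).items(): print(nm,d[y0:y1,x0:x1].max(),(d[y0:y1,x0:x1]>40).sum())
S=eyes.grab_frame("side")["color"]; S0=cv2.imread("pics/side0.png"); cv2.imwrite("pics/side10.png",S)
bt=[cv2.resize(i[155:185,312:345],None,fx=8,fy=8,interpolation=cv2.INTER_CUBIC) for i in(S0,S)]
h=cv2.resize(b[165:205,255:325],(480,240),interpolation=cv2.INTER_CUBIC)
cv2.imwrite("pics/fin.png",np.vstack([np.hstack(bt),np.hstack([h,np.zeros((240,48,3),np.uint8)])]))
E
```

```text
t 11.95 p [479.3 377.8 174. ] F [-0.64  0.1   0.27] w 17.6 j [ 0.73  0.34 -0.12 -0.45 -0.9  -0.37]
shift [-0.0002, -0.0006, -0.0004] turn [-0.0002, -0.0001, -0.0002] |w|deg 0.0
0.001978529305806916
holder 107 19
petri 11 0
timer 9 0
bottle 13 0
beaker 12 0
tape 10 0
red 11 0
```

View pics/fin.png

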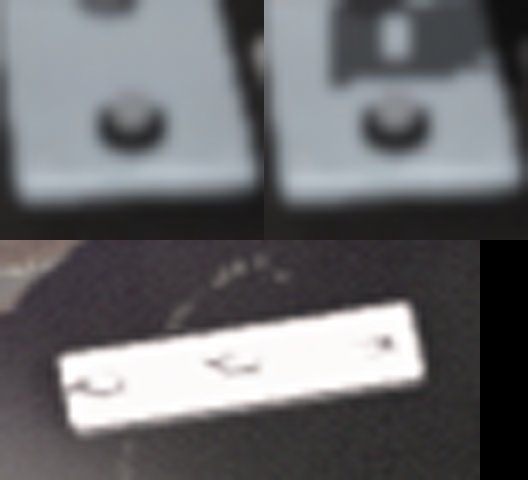

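The button looks the same as before the press, so it is up. Both blanks are in the holder (left and middle slots), the chip's slot is empty, and no bystander has moved. The arm is still, so I'll hand in.

```bash
python3 - <<'E'
from h import *
print(r.hand_in())
E
```

```text
the job is handed in; nothing more can be done
None
```

I pressed the camera's button fully down and let it come up. I then lifted the chip from the right-hand slot, and the arm is holding it in front of the lens. I handed in with the arm still, at about 12 s on the robot's clock.

**Button:** it hit its stop about 6 mm below first contact, with the force rising to 16 N against the 5 N needed. In the later side pictures it is back up.

**Chip:** the grip width reads 17.6 mm, so the 18 mm chip is still held. The measured tool pose is within about 0.8 mm and 0.1° of the target I worked out, including a 0.7 mm sideways trim I added on purpose.

**Everything else:** comparing pictures before and after, the petri dish, timer, bottle and beaker have not moved. Both blanks are still in their slots, and I saw no sign of contact with the camera.

**Where the checks disagreed:**
- **Sideways centring:** the two cameras differ by about 2 mm on where the line of sight runs. I placed the chip between them, closer to the side-view answer, because only that view showed the chip and the stand together. The error could be 1 to 2 mm.
- **Chip height in the grip:** the side pictures suggest the chip sits about 1 mm higher than I assumed. I corrected only half of that.
- **Not seen directly:** the forearm hid the chip from the top camera, and the window face points away from the side camera. Its squareness to the lens therefore rests on the tool pose and on how the chip was gripped.

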